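# Hang the clamped sample bottle on the spring balancer

## Task

First snug the sample bottle in its carrier by turning the cam lever just far enough to take up the gap, without overrunning and crushing the glass. Then pull the sprung hook fully down beside the carrier, run it along the rail under the carrier's bar, and let it come up so that the carrier hangs from it clear of its dock with the hook fully home. Leave the other things on the bench alone.

Things in the scene. Friction and masses are not known exactly. Their poses are not given: they have to be found in the camera images.
- pad (a point): centre of the floor of the hook's pull-down pad: square grey plastic cup, open on top, 56 mm inside, 64 outside, rim 14 mm above this point, 0.335 m above the bench when the hook is home. Fixed to the hook by a 10 mm steel arm, 100 mm in front (-x) of it: pressing into the cup moves the hook down and along. Axes: y along the rail to the robot's left, x across it away from the robot, z up.
- hook_seat (a point): where a hung bar's centre lies in the throat of the steel J hook (8 mm wire): 100 mm behind the pad (+x), 87 mm below its floor. Open side up; the shank rises 15 mm to the -y side, the free tip is 17 mm to the +y side and ends 20 mm above this point; hook's underside 12 mm below it. So the hook goes under a bar moving towards +y, tip first. Axes as the pad's.
- hook (a joint): how far the hook is pulled down, m: 0 fully home (up), 0.10 its lower stop. A spring pulls it up with 11 N at the top, 14 N at the bottom, strongly damped (40 N per m/s); enough to lift the loaded carrier. The shank runs up into the grey balancer drum, whose underside is 0.344 m above the bench.
- trolley (a joint): travel of the balancer along its rail, m, 0 to 0.5, growing to +y (robot's left); hook and pad ride on it. Rolls with 0.8 N friction, stays where left. Starts at least 0.17 m to the -y side of the carrier's bar. The hook's line of travel passes straight over the middle of that bar.
- station: the bench gantry, fixed: two 22 mm posts with 100 x 70 mm feet, 0.36 m either side of its middle (y), carrying a 30 mm square aluminium rail, axis 0.44 m above the bench; posts and rail stand 120 mm behind (+x of) the hook. Origin on the bench under the middle of the hook's line of travel, y along it. A bracket on the trolley holds the balancer drum over the hook.
- bar (a point): middle of the carrier's hanging bar: level 8 mm steel rod along x, 52 mm long, top of an upright rectangular loop; 196 mm above the bench when docked. The loop's lower bar is 65 mm below, centre to centre, and runs on along y to posts 42 mm either side. The hook passes into the loop when pulled down 0.08 to 0.10 m (the lower stop just clears the lower bar). Axes: the carrier's.
- cam (a joint): turn of the carrier's eccentric cam, rad: 0 open, growing clockwise from above, stop at 1.9; starts at 0 to 0.35. It meets the bottle and pushes it home on its stop at about 1.2; from there it squeezes the slightly sprung stop: about 2 N at 1.28, 5 at 1.37, 9 at 1.5, 13 at 1.62 at rest; 1.35 to 1.5 is snug, beyond 1.65 overrun. It stays where left. Its hinge rubs with 0.12 N m (1.5 N at the peg).
- cam_pivot (a point): on the cam's vertical axis, at the height of the lever bar (56 mm above the bench when docked), 32 mm in front (-x) of the bar. Lever and peg turn about it. Axes: the carrier's.
- lever_peg (a point): centre of the white upright peg at the end of the cam lever: 14 mm diameter, 42 mm tall (51 to 93 mm above the bench when docked), 85 mm from cam_pivot; a 10 mm bar joins them. At cam 0 the lever points from the pivot 0.75 rad to the -y side of the carrier's -x; turning swings the peg towards +y, through straight -x at 0.75.
- bottle: round clear-glass reagent bottle, 52 mm diameter, body 60 mm high, 96 mm with stopper, about 0.2 kg, standing loose in the carrier; origin at the centre of its underside.
- bottle_mid (a point): centre of the bottle's body, 30 mm above its underside.
- seat (a point): where bottle_mid comes to lie when the bottle is pushed home against the carrier's flat rubber-faced rear stop (which then yields about 1 mm).
- carrier: aluminium bottle carrier: base plate 120 x 96 x 8 mm with rear stop, side guides (2 mm play), cam and wire bail with the loop; 0.51 kg without bottle; origin at the centre of its underside, z up.
- dock: steel landing tray fixed to the bench, 136 x 112 mm, floor 6 mm thick, rim 16 mm high, in which the carrier stands with 2 mm play all round; origin at the bench, under its centre.
- flask_a: conical glass flask, 72 mm wide, 120 mm tall; origin at the centre of its underside; a bystander, to be left alone.
- flask_b: conical glass flask, 61 mm wide, 102 mm tall; origin at the centre of its underside; a bystander, to be left alone.
- flask_c: conical glass flask, 79 mm wide, 132 mm tall; origin at the centre of its underside; a bystander, to be left alone.
- beaker: small glass beaker, 52 mm wide, 60 mm tall; origin at the centre of its underside; a bystander, to be left alone.
- amber: amber reagent bottle, 60 mm wide, 130 mm tall; origin at the centre of its underside; a bystander, to be left alone.
- dish: white porcelain dish, 80 mm wide, 28 mm tall; origin at the centre of its underside; a bystander, to be left alone.
- tongs: steel crucible tongs lying flat, 200 mm long, 8 mm high; origin at the centre of its underside; a bystander, to be left alone.
Things that resemble listed ones, but are neither listed nor needed, are in the scene too. What is shaped like the bottle but black or purple is not meant.

How it is judged:
On the way, in this order (a step that is already met when the one before it is completed fails the run):
1. the cam holds the bottle snugly against its stop (2 to 14 N), hook still up (contact force between cam and bottle between 2 and 14 N and distance between bottle_mid and seat below 0.004 m and value of joint hook below 0.03 m), for 0.3 s.
2. the hook is pulled down below the carrier's bar (value of joint hook above 0.076 m), for 0.1 s.
3. the hook has been run in under the bar of the docked carrier (horizontal distance between hook_seat and bar below 0.014 m and z of bar in the frame of hook_seat between -0.004 and 0.045 m and horizontal distance between carrier and dock below 0.008 m and value of joint hook above 0.045 m), for 0.1 s.
At the end, for the whole second after the job is handed in: The carrier hangs by its bar in the hook (within 18 mm of the seat), upright within 0.2 rad, below 0.06 m/s, 35 mm or more above its dock's origin, hook within 8 mm of home; the bottle within 5 mm of its seat, pressed by the cam with 2 to 14 N (contact force between cam and bottle between 2 and 14 N and value of joint hook below 0.008 m and distance between hook_seat and bar below 0.018 m and z of carrier in the frame of dock above 0.035 m and angle between carrier's own z axis and vertical below 0.2 rad and linear speed of carrier below 0.06 m/s and distance between bottle_mid and seat below 0.005 m); the robot touches nothing.
It fails at once if the cam is overrun past 1.65 rad, squeezing the glass (value of joint cam above 1.65 rad).
It fails at once if a bystander is knocked over or moved by more than 50 mm ((distance of flask_a from where it was at the start of the episode above 0.05 m or angle between flask_a's own z axis and vertical above 0.6 rad) or (distance of flask_b from where it was at the start of the episode above 0.05 m or angle between flask_b's own z axis and vertical above 0.6 rad) or (distance of flask_c from where it was at the start of the episode above 0.05 m or angle between flask_c's own z axis and vertical above 0.6 rad) or (distance of beaker from where it was at the start of the episode above 0.05 m or angle between beaker's own z axis and vertical above 0.6 rad) or (distance of amber from where it was at the start of the episode above 0.05 m or angle between amber's own z axis and vertical above 0.6 rad) or (distance of dish from where it was at the start of the episode above 0.05 m or angle between dish's own z axis and vertical above 0.6 rad) or distance of tongs from where it was at the start of the episode above 0.05 m).
It also fails if it takes over 66 s, if anything falls off the work surface, if the arm or the gripper's body presses on something with over 40 N, if the wrist force passes 120 N, or if a joint passes its speed limit or range.

## Robot

A 7-joint arm with a two-finger parallel gripper is mounted at the origin on the work surface. World frame = base frame: x ahead of the robot, y to its left, z up, the work surface at z = 0. Lengths are in m, angles in rad, forces in N, time in s.
With the tool pointing down it reaches from about 0.425 to 0.875 m from the base axis. Payload 4.7 kg.
Tool frame: the origin (TCP) lies between the finger pads; the fingertips stand 14 mm ahead of it and the grasp point (between the pads) lies 5 mm behind it; z points along the fingers, y is the line along which they close (so a half turn about z gives the same grasp; the last joint's range is limited). The gripper opens to 87 mm and grips with 3 to 60 N. Pads are 19 mm wide; open, the fingers measure 117 mm over their backs; the gripper's body (75 mm by 190 mm) begins 51 mm behind the grasp point.
Start: joints at [1.25, 0.321, -0.07, 1.45, 0.023, 1.371, -0.057], TCP at [0.214, -0.614, 0.237] pointing down, gripper open.
Joint ranges: [-2.86, 2.86], [-0.3, 2.09], [-1.38, 1.24], [0.06, 2.45], [-1.56, 4.7], [0.09, 2.05], [-2.69, 2.69]. Speed limits (rad/s): [2.57, 2.57, 3.14, 3.14, 3.14, 3.14, 3.14].

## Interface

Orientations are given as a rotation vector (axis times angle).
In Python, from bench import ctrl gives the robot as it stands.
- The arm moves only by the shell command python3 -m inch 'ROWS' [OPENING] [FORCE]. ROWS is JSON, a list of rows, each a list of 6 numbers: the shift along the world's x, y, z in mm, then the turn, a rotation vector about the world's x, y, z in degrees. In form: [[tx, ty, tz, rx, ry, rz], ...]. A call has 1 to 20 rows; each row is the pose to reach, as a shift and turn from the pose commanded when the call began; what a row does not reach only later rows make up. A row lasts 1/8 s, in which the tool goes at most 62.5 mm and 10.7 degrees, less where a joint would pass 70% of its speed; a pose out of reach is approached as far as the arm can. A call with a gripper value outside its range is refused whole. OPENING is the finger opening in mm, from 0 to 87, set as the call begins (- or left out, the last holds). The fingers move at their own pace and stop on an object; FORCE is the grip in N (left out, the last holds). Time passes only in rows, so rows that repeat a pose let the fingers close. It gives the time, the measured TCP pose, the force, the opening and the grip force at its end, in the units of the state.
- ctrl.get_state(): the state, without advancing time (a new reading comes with each control period).
- ctrl.get_image(name): name is "scene" or "top"; returns (picture, depth): 400x640x3 uint8, red, green, blue; 400x640 float32, m along the optical axis (not along the pixel's ray), 0 where there is no reading.
- ctrl.camera_params(name): a dict with "mtx" (3x3 intrinsics, pixels), "dist_coeffs" ([k1, k2, p1, p2, k3] as OpenCV has them; the pictures are not rectified), "T" (4x4, takes a point from camera to world coordinates). Camera axes: x right, y down, z forward; pixel columns grow to the right and rows downward; lengths in m; the calibration is good to about 2 mm. A picture is of the moment at which its call begins. camera_params takes no time and is no camera call.
- ctrl.close_job(): hands the job in; it is judged then, once.
The state is a dict: "time": time; "joint_positions": joint angles; "qd": joint speeds; "joint_torque": joint torques, N m; "position": TCP position; "tool_rot": TCP orientation; "ft_force": force on the tool from outside, world axes, zero at the start; "torque": the same for the moment, N m; "grip_width": opening from 0.0 (shut) to 1.0 (fully open); "grip_force": force on a finger pad.
Only numpy, scipy, OpenCV 4.12 (cv2) and the standard library are available. Lean on these libraries where they do the work, as an engineer would, in place of code of your own. Each camera call takes 0.05 s, during which the arm holds its last target. There are 200 camera calls.

## Working session

There is one attempt and no reset: what is moved stays moved. The work goes in short steps, Python scripts to look and compute and a shell command to move; the robot and the scene stay as the last step left them, time stands still between calls to the robot, and variables do not carry over. Pictures are saved under pics/ and viewed, at most 11 in all, crops included, and the job is handed in when it is done.

```bash
ls; mkdir -p pics; cat > h.py <<'E'
import numpy as np, cv2
from bench import ctrl
def snap(n,f):
    im,d=ctrl.get_image(n); cv2.imwrite(f'pics/{f}.png',im[:,:,::-1]); np.savez(f'pics/{f}.npz',im=im,d=d); return im,d
def ray(n,u,v):
    p=ctrl.camera_params(n); K=np.array(p['mtx']);T=np.array(p['T'])
    xy=cv2.undistortPoints(np.array([[[u,v]]],float),K,np.array(p['dist_coeffs'],float))[0,0]
    return T[:3,3],T[:3,:3]@np.array([xy[0],xy[1],1.])
def atz(n,u,v,z):
    o,r=ray(n,u,v); return o+r*(z-o[2])/r[2]
def atd(n,u,v,d):
    o,r=ray(n,u,v); return o+r*d
def proj(n,P):
    p=ctrl.camera_params(n);T=np.linalg.inv(np.array(p['T']))
    return cv2.projectPoints(np.array(P,float).reshape(-1,1,3),cv2.Rodrigues(T[:3,:3])[0],T[:3,3],np.array(p['mtx']),np.array(p['dist_coeffs'],float))[0][:,0]
E
python3 - <<'E'
from h import *
for n in('scene','top'):
    im,d=snap(n,n+'0'); p=ctrl.camera_params(n); print(n,np.round(p['T'],3).tolist(),np.round(p['mtx'],1).tolist(),p['dist_coeffs'])
s=ctrl.get_state();print(s)
E
```

```text
pics
scene [[0.132, 0.732, -0.668, 1.251], [0.991, -0.091, 0.097, -0.16], [0.01, -0.675, -0.737, 0.94], [0.0, 0.0, 0.0, 1.0]] [[420.9, 0.0, 316.6], [0.0, 420.9, 194.7], [0.0, 0.0, 1.0]] [-0.06547549  0.          0.          0.          0.        ]
top [[0.026, -0.997, 0.072, 0.492], [-1.0, -0.025, 0.011, -0.051], [-0.009, -0.073, -0.997, 1.421], [0.0, 0.0, 0.0, 1.0]] [[393.8, 0.0, 320.7], [0.0, 393.8, 200.5], [0.0, 0.0, 1.0]] [-0.08811422  0.          0.          0.          0.        ]
{'time': 0.1, 'joint_positions': array([ 1.25009993,  0.32173645, -0.0700882 ,  1.45156112,  0.02260612,
        1.37079495, -0.05689322]), 'qd': array([ 0.00050631, -0.00098684,  0.00111102, -0.00302031, -0.00079304,
        0.00136005, -0.00034385]), 'joint_torque': array([ 1.27294002e-04, -4.92570090e+01, -4.05418044e-01, -3.13400495e+01,
       -6.41066954e-02,  3.94306169e-02,  6.34714911e-05]), 'position': array([ 0.2133746 , -0.61347806,  0.23557489]), 'tool_rot': array([-3.09602141e+00, -5.23226918e-01,  5.99933109e-04]), 'ft_force': array([0.58742136, 0.79221323, 0.09474183]), 'torque': array([ 0.02426882, -0.06647362,  0.00384955]), 'grip_force': 0.0, 'grip_width': 1.0001091068901646}
```

View pics/scene0.png

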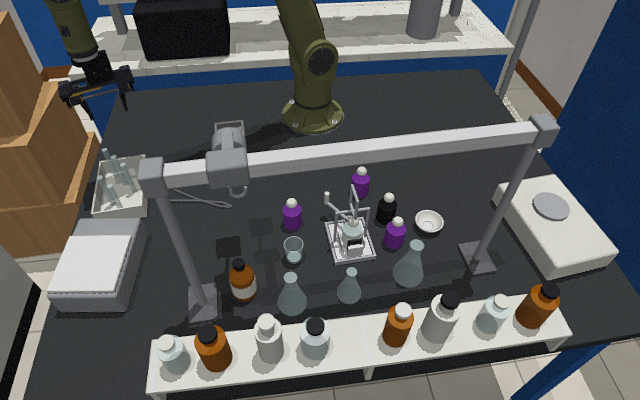

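View pics/top0.png

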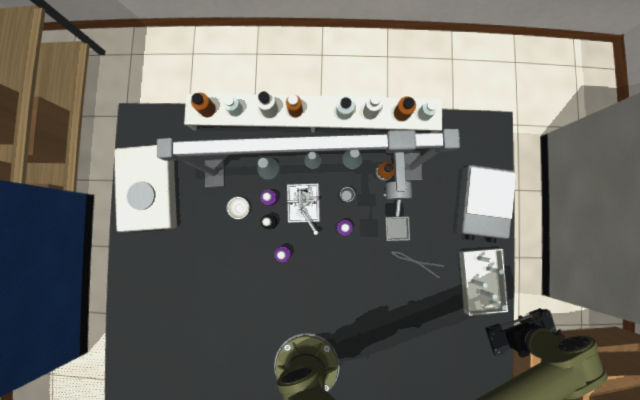

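The scene view looks from behind the gantry towards the robot. It shows the carrier near (350,240), the drum at (228,165) and the arm at top left. In the top view the carrier is at (303,203), its lever peg at about (316,232), the pad at (397,228) and the drum at (398,188). Possible mix-ups are the purple bottles at top (268,197), (344,228) and (282,254), the black one at (268,221), and the shelf bottles at row 105. The wanted bottle is the clear one in the carrier. I'll check that in a close crop.

```bash
python3 - <<'E'
from h import *
a=cv2.imread('pics/top0.png');b=cv2.imread('pics/scene0.png')
A=cv2.resize(a[165:255,270:420],None,fx=5.3,fy=5.3,interpolation=cv2.INTER_CUBIC)[:,:400]
A=cv2.resize(a[175:245,280:340],(400,467),interpolation=cv2.INTER_CUBIC)
B=cv2.resize(b[175:273,308:392],(400,467),interpolation=cv2.INTER_CUBIC)
cv2.imwrite('pics/crop1.png',np.hstack([A,B]))
C=a[170:250,370:430]; 
z=np.load('pics/top0.npz');d=z['d']
for u,v in[(397,228),(390,222),(404,235),(398,188),(386,218),(409,218),(386,240),(409,240)]:
    print(u,v,np.round(atd('top',u,v,d[v,u]),3))
for u,v in[(165,149),(452,139)]: print(np.round(atd('top',u,v,d[v,u]),3))
E
```

```text
397 228 [ 0.492 -0.051  1.421]
390 222 [ 0.516 -0.233  0.333]
404 235 [ 0.481 -0.272  0.332]
398 188 [ 0.601 -0.237  0.425]
386 218 [ 0.527 -0.219  0.349]
409 218 [ 0.54  -0.357 -0.001]
386 240 [ 0.467 -0.22   0.348]
409 240 [ 0.461 -0.358 -0.002]
[0.682 0.354 0.462]
[ 0.723 -0.364  0.464]
```

View pics/crop1.png

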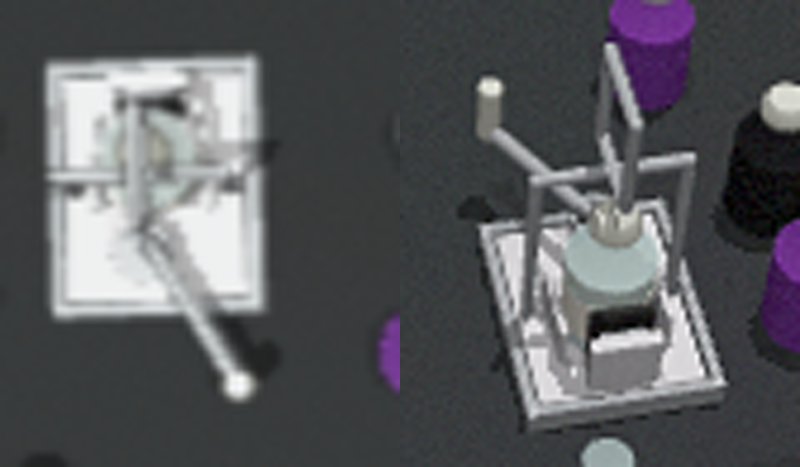

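Left (top view): dock rim corners are at crop (47,60), (257,57), (265,305) and (55,317). The bar runs from about (135,85) to (135,230) and the white peg top is at (238,384), lever on the -y side. The right crop shows the clear bottle in the carrier, so the choice is right.

```bash
python3 - <<'E'
from h import *
f=lambda c:(280+c[0]/6.667-.5,175+c[1]/6.667-.5)
cs=[atz('top',*f(c),0.016) for c in[(47,60),(257,57),(265,305),(55,317)]]
for c in cs: print(np.round(c,4))
c=np.mean(cs,0); e=[cs[0]-cs[3],cs[1]-cs[2],]; g=[cs[0]-cs[1],cs[3]-cs[2]]
print('c',c,'x-edge',[ (np.linalg.norm(k),np.arctan2(k[1],k[0])) for k in e],'y-edge',[(np.linalg.norm(k),np.arctan2(-k[0],k[1])) for k in g])
print('peg',atz('top',*f((238,384)),.093))
z=np.load('pics/top0.npz');d=z['d'];v,u=np.mgrid[175:245,280:340]
P=np.array([atd('top',a,b,d[b,a]) for a,b in zip(u.ravel(),v.ravel())])
for lo,hi in((.185,.21),(.08,.1)):
    m=(P[:,2]>lo)&(P[:,2]<hi)&(np.hypot(P[:,0]-.55,P[:,1])<.25); Q=P[m]; print(lo,len(Q)); print(np.round(Q[np.argsort(Q[:,0])],3).tolist())
# pad cup
v,u=np.mgrid[205:250,375:420]
P=np.array([atd('top',a,b,d[b,a]) for a,b in zip(u.ravel(),v.ravel())])
Q=P[(P[:,2]>.32)&(P[:,2]<.36)]; print('pad',Q.mean(0),cv2.minAreaRect(Q[:,:2].astype(np.float32)*1000), np.median(Q[:,2]))
E
```

```text
[0.6523 0.0883 0.016 ]
[ 0.6567 -0.0249  0.016 ]
[ 0.5234 -0.0327  0.016 ]
[0.5141 0.0795 0.016 ]
c [0.58661934 0.02755213 0.016     ] x-edge [(np.float64(0.13849308990196318), np.float64(0.06304317559557616)), (np.float64(0.13349174498253413), np.float64(0.05838176132710203))] y-edge [(np.float64(0.11326096407075387), np.float64(0.03877466208333513)), (np.float64(0.11262791899254958), np.float64(0.08306077312584871))]
peg [ 0.48152822 -0.02113983  0.093     ]Traceback (most recent call last):
  File "<stdin>", line 9, in <module>
  File "h.py", line 12, in atd
    o,r=ray(n,u,v); return o+r*d
        ~~~^^^^^^^
  File "h.py", line 6, in ray
    p=ctrl.camera_params(n); K=np.array(p['mtx']);T=np.array(p['T'])
ValueError: time passes only in moves, steps and waits
```

```bash
python3 - <<'E'
import re
s=open('h.py').read()
s=s.replace("def snap","from functools import lru_cache\n@lru_cache\ndef cp(n): return ctrl.camera_params(n)\ndef snap",1)
i=s.index("def ray"); s=s[:i]+s[i:].replace("ctrl.camera_params(","cp(")
open('h.py','w').write(s)
E
python3 - <<'E'
from h import *
z=np.load('pics/top0.npz');d=z['d'];v,u=np.mgrid[175:245,280:340]
P=np.array([atd('top',a,b,d[b,a]) for a,b in zip(u.ravel(),v.ravel())])
for lo,hi in((.185,.21),(.08,.1)):
    m=(P[:,2]>lo)&(P[:,2]<hi); Q=P[m]; Q=Q[np.argsort(Q[:,0])];print(lo,len(Q)); print(np.round(Q[::2],3).tolist())
v,u=np.mgrid[205:250,375:420]
P=np.array([atd('top',a,b,d[b,a]) for a,b in zip(u.ravel(),v.ravel())])
Q=P[(P[:,2]>.32)&(P[:,2]<.36)]; print('pad',Q.mean(0),cv2.minAreaRect(Q[:,:2].astype(np.float32)*1000), np.median(Q[:,2]))
E
```

```text
0.185 45
[[0.556, 0.026, 0.201], [0.559, 0.026, 0.201], [0.562, 0.029, 0.199], [0.565, 0.029, 0.2], [0.568, 0.026, 0.201], [0.571, 0.029, 0.199], [0.574, 0.029, 0.2], [0.577, 0.026, 0.203], [0.581, 0.029, 0.202], [0.584, 0.027, 0.197], [0.587, 0.03, 0.202], [0.59, 0.03, 0.2], [0.59, 0.033, 0.196], [0.594, 0.027, 0.196], [0.596, 0.03, 0.199], [0.596, 0.033, 0.197], [0.599, 0.033, 0.199], [0.603, 0.027, 0.199], [0.603, 0.03, 0.195], [0.606, 0.033, 0.2], [0.609, 0.03, 0.202], [0.609, 0.034, 0.197], [0.612, 0.027, 0.197]]
0.08 51
[[0.475, -0.017, 0.09], [0.475, -0.024, 0.091], [0.478, -0.021, 0.091], [0.482, -0.014, 0.096], [0.482, -0.02, 0.09], [0.482, -0.027, 0.087], [0.485, -0.02, 0.089], [0.576, 0.027, 0.082], [0.578, 0.071, 0.088], [0.579, 0.023, 0.084], [0.579, 0.02, 0.082], [0.582, 0.04, 0.086], [0.582, 0.027, 0.087], [0.582, 0.023, 0.086], [0.583, 0.017, 0.083], [0.592, 0.048, 0.084], [0.593, 0.01, 0.081], [0.597, 0.014, 0.083], [0.599, 0.048, 0.086], [0.6, 0.01, 0.08], [0.603, 0.017, 0.084], [0.603, 0.01, 0.085], [0.607, 0.017, 0.082], [0.61, 0.021, 0.082], [0.613, 0.024, 0.083], [0.617, 0.025, 0.081]]
pad [ 0.50238564 -0.25076002  0.33786488] ((515.5578002929688, -249.24388122558594), (96.6457290649414, 65.36719512939453), 2.6367459297180176) 0.33548737762489533
```

```bash
python3 -m inch '[[15,42,0,0,0,-2],[30,84,0,0,0,-4],[45,126,0,0,0,-6],[60,168,0,0,0,-8],[75,210,0,0,0,-10],[90,252,0,0,0,-12],[106,294,0,0,0,-14],[126,338,-10,0,0,-16],[146,382,-20,0,0,-16],[166,426,-30,0,0,-16],[186,470,-40,0,0,-16],[206,514,-50,0,0,-16],[227,541,-60,0,0,-16],[247,567,-70,0,0,-16],[267,593,-80,0,0,-16],[267,593,-80,0,0,-16]]' 44 12
python3 - <<'E'
from h import *
a,_=snap('top','top1');b,_=snap('scene','scene1')
A=cv2.resize(a[170:250,265:345,::-1],(480,480),interpolation=cv2.INTER_CUBIC);B=cv2.resize(b[140:280,300:400,::-1],(320,480),interpolation=cv2.INTER_CUBIC)
cv2.imwrite('pics/crop2.png',np.hstack([A,B]))
E
```

```text
time: 2.1
position: [0.4806, -0.0183, 0.1557]
tool_rot: [-3.138, -0.094, 0.002]
ft_force: [-0.8, 0.1, 0.6]
grip_width: 0.501
grip_force: 0.0
```

View pics/crop2.png

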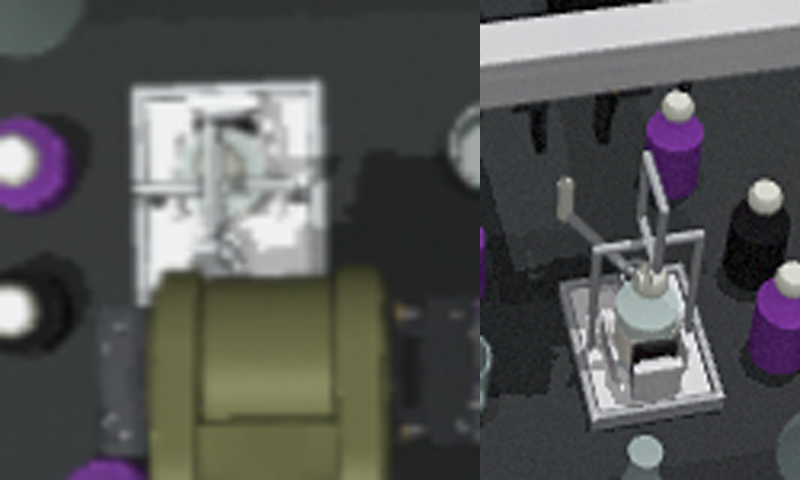

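The top view shows the gripper covering the peg, in line with the carrier. In the scene view the fingertips are at crop (540,150) and (605,140), with the peg top at (566,180) between them. I'll check this by projection.

```bash
python3 - <<'E'
from h import *
f=lambda x,y:(300+(x-480)/3.2-.4,140+y/(480/140)-.4)
print('peg top scene',atz('scene',*f(566,181),.093),'proj of top-est',proj('scene',[.4815,-.021,.093]),f(566,181))
print('tips', atz('scene',*f(540,150),.142),atz('scene',*f(603,142),.142))
E
```

```text
peg top scene [ 0.47826272 -0.02118761  0.093     ] proj of top-est [[326.71793342 193.24665493]] (326.475, 192.39166666666668)
tips [ 0.48820734 -0.0456649   0.142     ] [0.48610806 0.00730609 0.142     ]
```

```bash
python3 -m inch '[[0,0,-25,0,0,0],[0,0,-50,0,0,0],[0,0,-75,0,0,0],[0,0,-75,0,0,0],[0,0,-75,0,0,0]]' 44
python3 -m inch '[[0,0,0,0,0,0],[0,0,0,0,0,0],[0,0,0,0,0,0],[0,0,0,0,0,0],[0,0,0,0,0,0],[0,0,0,0,0,0]]' 5 10
```

```text
time: 2.82
position: [0.481, -0.0217, 0.0826]
tool_rot: [3.14, 0.085, 0.002]
ft_force: [-0.4, 0.4, 0.1]
grip_width: 0.504
grip_force: 0.0
time: 3.58
position: [0.4805, -0.021, 0.0817]
tool_rot: [3.14, 0.087, -0.0]
ft_force: [-1.1, -0.4, 2.3]
grip_width: 0.155
grip_force: 10.0
```

```bash
python3 -m inch '[[-4,6.6,0,0,0,0],[-7.7,14.3,0,0,0,0],[-10.6,22.3,0,0,0,0],[-12.7,30.5,0,0,0,0],[-14,38.9,0,0,0,0],[-14.4,47.4,0,0,0,0],[-14.4,47.4,0,0,0,0]]'
python3 -m inch '[[0.4,8.5,0,0,0,0],[1.7,16.9,0,0,0,0],[3.8,25.1,0,0,0,0],[5.2,29.1,0,0,0,0],[5.2,29.1,0,0,0,0],[5.2,29.1,0,0,0,0]]'
```

```text
time: 4.45
position: [0.4657, 0.0284, 0.0813]
tool_rot: [-3.139, -0.09, 0.001]
ft_force: [-2.6, 0.4, 0.8]
grip_width: 0.153
grip_force: 10.0
time: 5.2
position: [0.4716, 0.0564, 0.0817]
tool_rot: [-3.139, -0.088, -0.001]
ft_force: [-1.6, 0.0, -2.5]
grip_width: 0.157
grip_force: 10.0
```

```bash
python3 -m inch '[[1.7,4,0,0,0,0],[3.3,7.9,0,0,0,0],[4.7,10.5,0,0,0,0],[6,13.1,0,0,0,0],[6,13.1,0,0,0,0],[6,13.1,0,0,0,0]]'
python3 -m inch '[[1.8,2.9,0,0,0,0],[3.6,5.8,0,0,0,0],[3.6,5.8,0,0,0,0],[3.6,5.8,0,0,0,0],[3.6,5.8,0,0,0,0],[3.6,5.8,0,0,0,0]]'
python3 - <<'E'
from h import *
s=[ctrl.get_state()]
print(np.round(s[0]['ft_force'],2))
b,_=snap('scene','scene2'); a,_=snap('top','top2')
B=cv2.resize(b[175:273,308:392,::-1],(514,600),interpolation=cv2.INTER_CUBIC)
cv2.imwrite('pics/crop3.png',B)
E
```

```text
time: 5.95
position: [0.4777, 0.069, 0.0817]
tool_rot: [-3.14, -0.088, -0.001]
ft_force: [-0.5, -1.8, -2.2]
grip_width: 0.154
grip_force: 10.0
time: 6.7
position: [0.4811, 0.0747, 0.0816]
tool_rot: [-3.14, -0.087, -0.001]
ft_force: [-0.5, -1.2, -2.5]
grip_width: 0.159
grip_force: 10.0
[-0.52 -1.22 -2.54]
```

View pics/crop3.png

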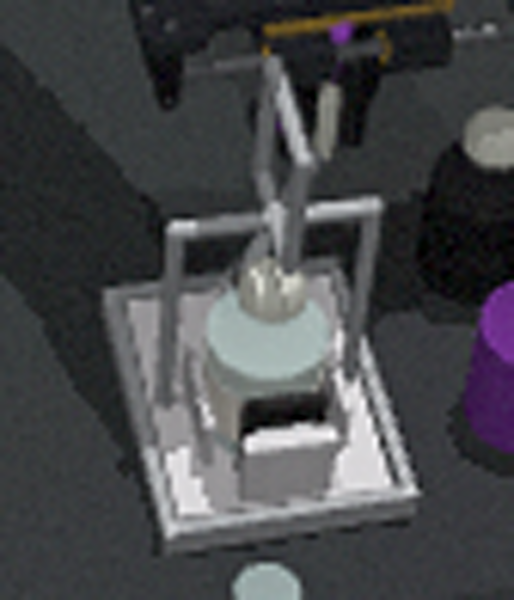

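The lever has swung round, with the peg near crop (328,90). The bottle sits against the black stop face at (285,410), and nothing else has moved. The squeeze is too small to read on the force sensor, so I'll check the angle by geometry after releasing.

```bash
python3 -m inch '[[0,0,0,0,0,0],[0,0,0,0,0,0],[0,0,0,0,0,0],[0,0,30,0,0,0],[0,0,80,0,0,0],[-10,-20,140,0,0,0],[-20,-60,200,0,0,0],[-20,-110,250,0,0,0],[-20,-160,300,0,0,0],[-20,-210,320,0,0,0],[-20,-250,320,0,0,0],[-20,-250,320,0,0,0],[-20,-250,320,0,0,0]]' 30
python3 - <<'E'
from h import *
a,d=snap('top','top3');b,_=snap('scene','scene3')
A=cv2.resize(a[170:250,265:345,::-1],(480,480),interpolation=cv2.INTER_CUBIC);B=cv2.resize(b[175:273,308:376,::-1],(320,480),interpolation=cv2.INTER_CUBIC)
cv2.imwrite('pics/crop4.png',np.hstack([A,B]))
d0=np.load('pics/top0.npz')['d']
v,u=np.mgrid[165:250,370:425]
P=np.array([atd('top',x,y,d0[y,x]) for x,y in zip(u.ravel(),v.ravel())])
Q=P[(P[:,2]>.34)&(P[:,2]<.36)&(P[:,0]<.535)];print('rim',len(Q),cv2.minAreaRect(Q[:,:2].astype(np.float32)*1000),np.ptp(Q,0))
Q=P[(P[:,2]>.37)&(P[:,0]<.65)];print('drum',Q.min(0),Q.max(0),Q.mean(0))
d2=np.load('pics/top2.npz')['d'];v,u=np.mgrid[150:260,250:400]
P=np.array([atd('top',x,y,d2[y,x]) for x,y in zip(u.ravel(),v.ravel())])
for lo,hi in((.11,.18),(.18,.25),(.25,.32),(.32,.4),(.4,.5)):
    Q=P[(P[:,2]>lo)&(P[:,2]<hi)&(P[:,0]<.55)]
    if len(Q):print(lo,Q.min(0),Q.max(0))
E
```

```text
time: 8.43
position: [0.4611, -0.1748, 0.4013]
tool_rot: [-3.139, -0.088, 0.0]
ft_force: [-0.3, 0.3, -0.3]
grip_width: 0.339
grip_force: 0.0
rim 165 ((499.03704833984375, -249.92437744140625), (63.41169357299805, 65.46277618408203), 2.325986862182617) [0.06401092 0.06754575 0.01314344]
drum [ 0.49230684 -0.27630833  0.37147253] [ 0.64859812 -0.05144883  1.42125577] [ 0.60202863 -0.23436369  0.44409814]
0.11 [ 0.44867213 -0.02008665  0.14132677] [0.52317386 0.05871306 0.17999914]
0.18 [ 0.44586502 -0.0198682   0.18004521] [0.52320377 0.16901977 0.24594369]
0.25 [0.49029591 0.03866724 0.27007622] [0.50185315 0.04315207 0.28530462]
0.32 [ 0.46645954 -0.25838806  0.32937306] [ 0.54747485 -0.21567573  0.35505485]
0.4 [0.4178834  0.01085305 0.41686562] [0.53475268 0.12743436 0.49993936]
```

View pics/crop4.png

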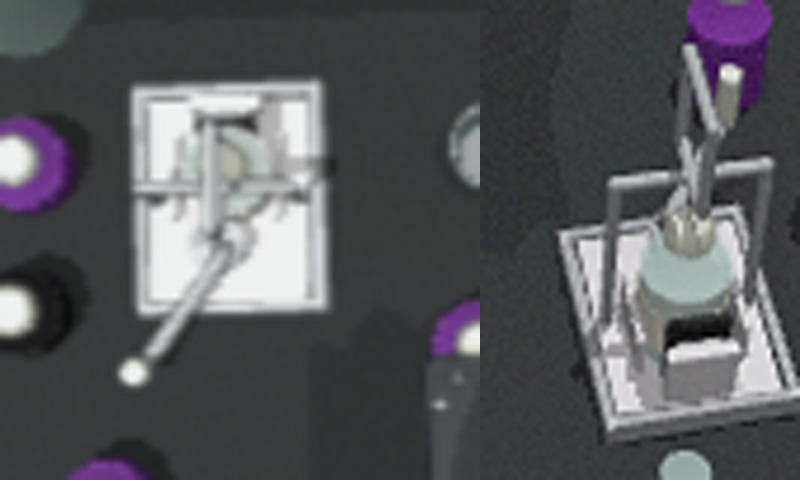

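The top view shows the lever now on the +y side, with the peg top at crop (133,372). The bottle sits against the black stop, and the black bottle at (15,310) and the purple ones have not moved. Next I'll work out the cam angle.

```bash
python3 - <<'E'
from h import *
p0=atz('top',315.2,232.1,.093)[:2];p1=atz('top',265+133/6-.42,170+372/6-.42,.093)[:2]
ps=[atz('scene',308+(730-480)/(320/68)-.4,175+75/(480/98)-.4,.093)]
c=p1-p0;L=np.linalg.norm(c);n=np.array([c[1],-c[0]])/L
piv=(p0+p1)/2+n*np.sqrt(.085**2-L*L/4)
print(p0,p1,ps,'swept',2*np.arcsin(L/.17),'piv',piv)
for q in(p0,p1):
    v=q-piv; print('cam',[.75+np.arctan2(v[1],-v[0])+y for y in(.045,.06,.075)])
P0=atz('top',315.2,232.1,.093)
from scipy.optimize import minimize
E
```

```text
[ 0.48151871 -0.0211461 ] [0.48071505 0.07475827] [array([0.48072215, 0.07413653, 0.093     ])] swept 1.1988387065845405 piv [0.5512958  0.02739417]
cam [np.float64(0.18720109088929998), np.float64(0.2022010908893), np.float64(0.2172010908893)]
cam [np.float64(1.3860397974738405), np.float64(1.4010397974738407), np.float64(1.4160397974738406)]
```

Two estimates agree: the cam is at about 1.40, inside the snug range of 1.35 to 1.5. Next I'll go to the pad at about (0.499, -0.250).

```bash
python3 -m inch '[[12,-25,0,0,0,0],[24,-50,0,0,0,0],[36,-75,0,0,0,0],[36,-75,0,0,0,0],[36,-75,-15,0,0,0],[36,-75,-30,0,0,0],[36,-75,-42,0,0,0],[36,-75,-42,0,0,0],[36,-75,-42,0,0,0]]' 12
python3 - <<'E'
from h import *
a,d=snap('top','top4');b,_=snap('scene','scene4')
A=cv2.resize(a[165:245,360:440,::-1],(400,400),interpolation=cv2.INTER_CUBIC);B=cv2.resize(b[100:220,170:290,::-1],(400,400),interpolation=cv2.INTER_CUBIC)
cv2.imwrite('pics/crop5.png',np.hstack([A,B]))
E
```

```text
time: 9.65
position: [0.497, -0.2505, 0.36]
tool_rot: [3.14, 0.087, 0.001]
ft_force: [-0.5, 0.7, 0.8]
grip_width: 0.137
grip_force: 0.0
```

View pics/crop5.png

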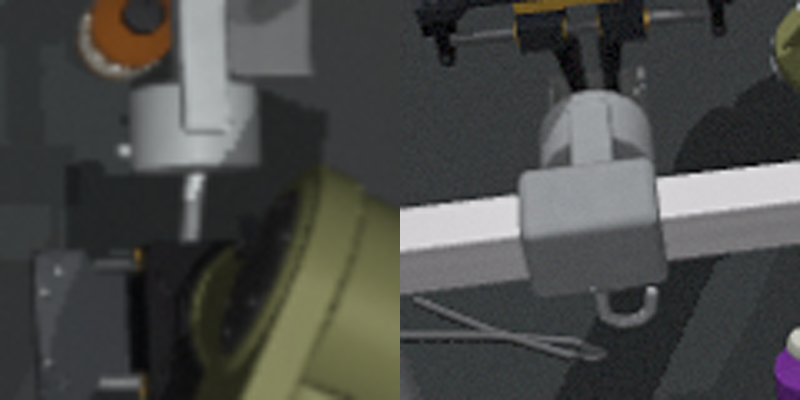

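The fingers are over the cup, with the steel arm at crop (190,200) running back to the drum at (195,125). In the scene half the hook is still home at (630,305). The fingers are not touching anything yet, so I'll press.

```bash
python3 -m inch '[[0,0,-8,0,0,0],[0,0,-15,0,0,0],[0,0,-25,0,0,0],[0,0,-25,0,0,0]]'
python3 -m inch '[[0,0,-10,0,0,0],[0,0,-22,0,0,0],[0,0,-34,0,0,0],[0,0,-46,0,0,0],[0,0,-58,0,0,0],[0,0,-68,0,0,0],[0,0,-76,0,0,0],[0,0,-76,0,0,0],[0,0,-76,0,0,0]]'
python3 - <<'E'
from h import *
b,_=snap('scene','scene5')
cv2.imwrite('pics/crop6.png',cv2.resize(b[120:280,170:400,::-1],(800,557),interpolation=cv2.INTER_CUBIC))
E
```

```text
time: 10.25
position: [0.4973, -0.251, 0.3367]
tool_rot: [3.138, 0.086, 0.004]
ft_force: [-2.5, -0.4, 11.3]
grip_width: 0.136
grip_force: 5.7
time: 11.38
position: [0.4973, -0.2515, 0.2615]
tool_rot: [3.137, 0.086, 0.004]
ft_force: [-3.2, -0.3, 13.1]
grip_width: 0.136
grip_force: 6.7
```

View pics/crop6.png

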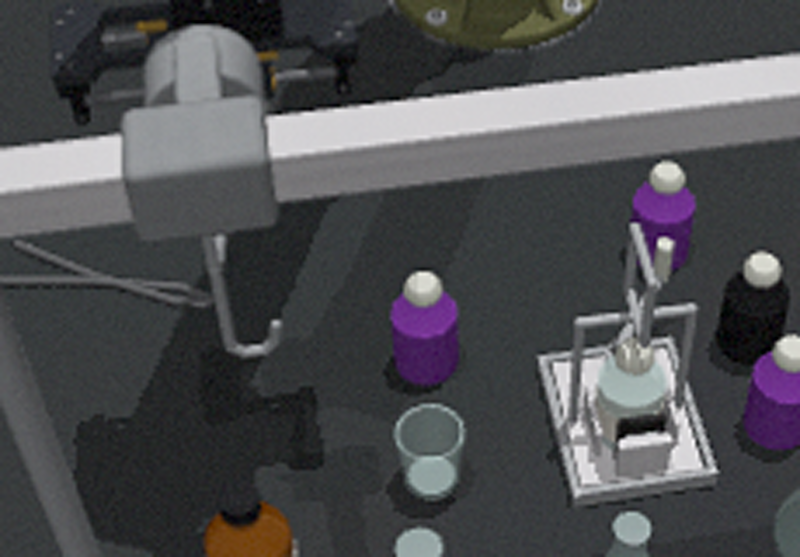

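The hook is pulled down, with its bottom at crop (250,350) and its tip at (277,325) on the +y side. By TCP height it is 0.0875 m down. The carrier at (635,390) is untouched. I'll run along the rail, stopping a little short.

```bash
python3 -m inch '[[-0.5,8,0,0,0,0],[-1.2,22,0,0,0,0],[-2,37,0,0,0,0],[-3,52,0,0,0,0],[-4,67,0,0,0,0],[-4.6,82,0,0,0,0],[-5.5,97,0,0,0,0],[-6.3,112,0,0,0,0],[-7.2,127,0,0,0,0],[-8,142,0,0,0,0],[-9,157,0,0,0,0],[-9.7,172,0,0,0,0],[-10.6,187,0,0,0,0],[-11.4,202,0,0,0,0],[-11.9,212,0,0,0,0],[-12.5,220,0,0,0,0],[-12.5,220,0,0,0,0],[-12.5,220,0,0,0,0]]'
python3 - <<'E'
from h import *
b,_=snap('scene','scene6')
cv2.imwrite('pics/crop7.png',cv2.resize(b[140:260,280:420,::-1],(700,600),interpolation=cv2.INTER_CUBIC))
E
```

```text
time: 13.68
position: [0.4849, -0.0302, 0.261]
tool_rot: [3.139, 0.088, 0.003]
ft_force: [-4.2, 0.1, 13.7]
grip_width: 0.136
grip_force: 6.8
```

View pics/crop7.png

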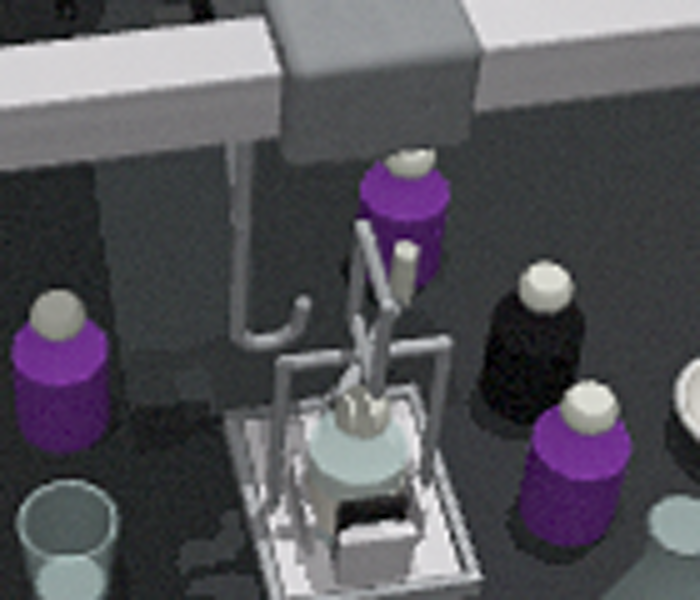

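The hook, bottom at crop (268,345) and tip at (303,303), is just short of the loop, whose top bar runs from (363,228) to (390,308). I'll compute what distance remains.

```bash
python3 - <<'E'
from h import *
f=lambda x,y:(280+x/5-.4,140+y/5-.4)
S=atz('scene',*f(268,343),.153);A=atz('scene',*f(362,228),.196);B=atz('scene',*f(390,306),.196);T=atz('scene',*f(303,302),.180)
print(S,T,A,B,(A+B)/2, 'expected seat',np.array([.4849,-.0302])+[.1018,.0067])
d=np.array([-.0567,.998]); print('left',((A+B)/2-S)[:2]@d, ((A+B)/2-T)[:2]@d+.017, ((A+B)/2-S)[:2]@np.array([.998,.0567]))
E
```

```text
[ 0.58756603 -0.02243632  0.153     ] [ 0.58659832 -0.00616785  0.18      ] [0.55622173 0.02759143 0.196     ] [0.60821547 0.03111972 0.196     ] [0.5822186  0.02935557 0.196     ] expected seat [ 0.5867 -0.0235]
left 0.05199150623122997 0.05270070615827905 -0.00240013846175145
```

```bash
python3 -m inch '[[-0.5,8,0,0,0,0],[-1,18,0,0,0,0],[-1.7,28,0,0,0,0],[-2.3,38,0,0,0,0],[-2.8,46,0,0,0,0],[-3,52,0,0,0,0],[-3,52,0,0,0,0],[-3,52,0,0,0,0],[-3,52,0,0,0,0]]'
python3 - <<'E'
from h import *
b,_=snap('scene','scene7')
cv2.imwrite('pics/crop8.png',cv2.resize(b[140:260,280:420,::-1],(700,600),interpolation=cv2.INTER_CUBIC))
E
```

```text
time: 14.85
position: [0.482, 0.022, 0.261]
tool_rot: [3.14, 0.088, 0.003]
ft_force: [-3.6, 0.6, 12.9]
grip_width: 0.135
grip_force: 6.8
```

View pics/crop8.png

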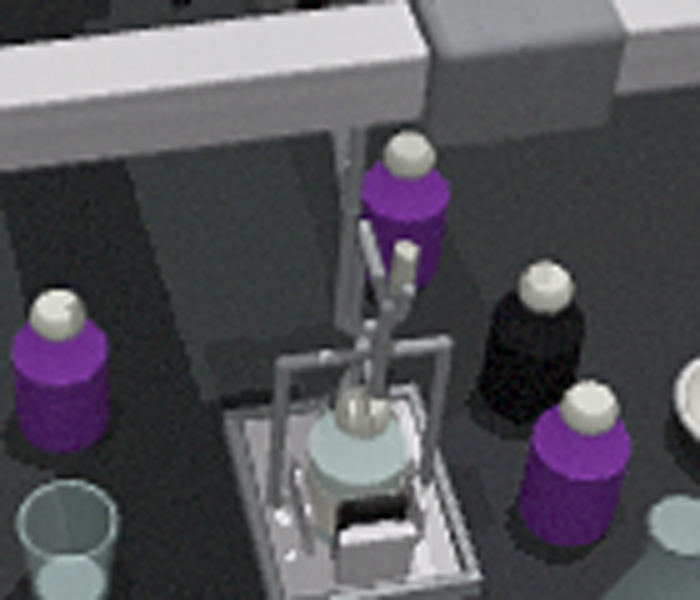

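The shank is at crop (347,300), on the near (-y) side of the bar, and the tip shows at about (405,290) beyond it. So the hook is inside the loop and the carrier is still docked. I'll let it come up gently.

```bash
python3 -m inch '[[0,0,3,0,0,0],[0,0,8,0,0,0],[0,0,13,0,0,0],[0,0,18,0,0,0],[0,0,23,0,0,0],[0,0,27,0,0,0],[0,0,30,0,0,0],[0,0,33,0,0,0],[0,0,36,0,0,0],[0,0,39,0,0,0],[0,0,42,0,0,0],[0,0,45,0,0,0],[0,0,48,0,0,0],[0,0,52,0,0,0],[0,0,56,0,0,0],[0,0,60,0,0,0],[0,0,60,0,0,0]]'
python3 -m inch '[[0,0,4,0,0,0],[0,0,8,0,0,0],[0,0,12,0,0,0],[0,0,16,0,0,0],[0,0,20,0,0,0],[0,0,23,0,0,0],[0,0,26,0,0,0],[0,0,29,0,0,0],[0,0,32,0,0,0],[0,0,32,0,0,0],[0,0,32,0,0,0]]'
```

```text
time: 17.02
position: [0.4817, 0.0214, 0.3192]
tool_rot: [3.14, 0.087, 0.001]
ft_force: [1.8, 0.3, 5.2]
grip_width: 0.134
grip_force: 2.5
time: 18.4
position: [0.4809, 0.0214, 0.3499]
tool_rot: [-3.14, -0.087, 0.003]
ft_force: [0.5, -1.0, -0.2]
grip_width: 0.141
grip_force: 0.0
```

```bash
python3 -m inch '[[0,0,5,0,0,0],[0,0,12,0,0,0],[0,0,25,0,0,0],[0,0,45,0,0,0],[0,0,75,0,0,0],[-15,-20,80,0,0,0],[-25,-60,80,0,0,0],[-25,-110,80,0,0,0],[-25,-160,80,0,0,0],[-25,-210,80,0,0,0],[-25,-210,80,0,0,0],[-25,-210,80,0,0,0],[-25,-210,80,0,0,0],[-25,-210,80,0,0,0],[-25,-210,80,0,0,0],[-25,-210,80,0,0,0],[-25,-210,80,0,0,0]]'
python3 - <<'E'
from h import *
a,d=snap('top','top8');b,_=snap('scene','scene8')
A=cv2.resize(a[170:250,265:345,::-1],(400,400),interpolation=cv2.INTER_CUBIC);B=cv2.resize(b[120:260,300:440,::-1],(400,400),interpolation=cv2.INTER_CUBIC)
cv2.imwrite('pics/crop9.png',np.hstack([A,B]))
v,u=np.mgrid[180:250,280:340]
P=np.array([atd('top',x,y,d[y,x]) for x,y in zip(u.ravel(),v.ravel())])
Q=P[(P[:,2]>.325)&(P[:,2]<.36)&(P[:,0]<.51)];print(len(Q),Q.min(0),Q.max(0),np.median(Q[:,2]))
E
```

```text
time: 20.52
position: [0.4564, -0.1885, 0.4306]
tool_rot: [3.14, 0.087, -0.0]
ft_force: [-0.4, 0.2, 0.2]
grip_width: 0.138
grip_force: 0.0
502 [ 0.45201321 -0.01096813  0.32860817] [0.50996546 0.05632182 0.35321734] 0.3350634480001482
```

View pics/crop9.png

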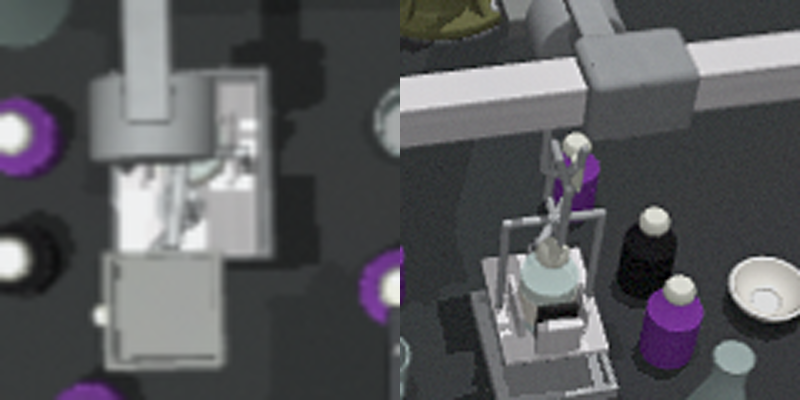

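The carrier hangs clear above its dock, upright, with the bottle against its stop. The pad floor measures 0.335 m, so the hook is home, and the peg at left crop (98,315) is still on the +y side. I'll wait for any swing to die out, then hand it in.

```bash
for i in 1 2 3; do python3 -m inch '[[0,0,0,0,0,0],[0,0,0,0,0,0],[0,0,0,0,0,0],[0,0,0,0,0,0],[0,0,0,0,0,0],[0,0,0,0,0,0],[0,0,0,0,0,0],[0,0,0,0,0,0],[0,0,0,0,0,0],[0,0,0,0,0,0],[0,0,0,0,0,0],[0,0,0,0,0,0],[0,0,0,0,0,0],[0,0,0,0,0,0],[0,0,0,0,0,0],[0,0,0,0,0,0],[0,0,0,0,0,0],[0,0,0,0,0,0],[0,0,0,0,0,0],[0,0,0,0,0,0]]' | head -1; done
python3 - <<'E'
from h import *
fr=[snap('scene',f's9_{i}')[0][180:260,320:380].mean(2).astype(np.float32) for i in range(6)]
print([np.round(cv2.phaseCorrelate(fr[0],f)[0],2) for f in fr[1:]])
print(ctrl.close_job())
E
```

```text
time: 23.12
time: 25.62
time: 28.12
[array([ 0.03, -0.01]), array([ 0.01, -0.01]), array([ 0.02, -0.01]), array([-0.03, -0.03]), array([-0.  , -0.06])]
the job is handed in; nothing more can be done
None
```

I handed the job in at about 28 s with the cam at about 1.40 rad by image geometry (the squeeze was too small to read on the force sensor), the carrier hanging still and clear of its dock, the hook home, and none of the bystanders disturbed in the views I checked; no verdict came back.

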